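Load the needle punch into the press's collet holder

ROBOT

A 6-joint arm with a two-finger parallel gripper is mounted at the origin on the work surface. World frame = base frame: x ahead of the robot, y to its left, z up, the work surface at z = 0. Lengths are in mm, angles in rad, forces in N, time in s.
With the tool pointing down it reaches from about 375 to 750 mm from the base axis. Payload 9 kg.
Tool frame: the origin (TCP) lies on the centre line of the jaws, within the pads' length; the fingertips stand 11 mm ahead of it and the grasp point (between the pads) lies 8 mm behind it; z points along the fingers, y is the line along which they close (so a half turn about z gives the same grasp; the last joint's range is limited). The gripper opens to 85 mm and grips with 20 to 120 N. Pads are 22 mm wide; open, the fingers measure 114 mm over their backs; the gripper's body (76 mm by 85 mm) begins 54 mm behind the grasp point. The pads swing forward as they close: fully open they stand 13 mm farther back than shut.
Start: joints at [-1.557, 0.104, 0.097, 1.564, 0, 1.353], TCP at [137.845, -583.981, 242.331] pointing down, gripper open.
Joint ranges: [-2.99, 2.99], [-0.84, 1.86], [-1.1, 1.16], [-1.84, 2.11], [-1.51, 1.56], [-3.14, 3.14]. Speed limits (rad/s): [2.22, 2.22, 2.57, 3.14, 3.14, 3.14].

INTERFACE

Orientations are given as a unit quaternion [x, y, z, w].
In Python, from station import arm gives the robot as it stands. The module is installed in compiled form; this text tells all that it offers.
- The arm moves only by the shell command python3 -m pendant 'ROWS' [FORCE]. ROWS is JSON, a list of rows, each an object of numbers: "claw": the gripper command: -1 is fully open, 1 is shut, values between are in proportion; "dx", "dy", "dz": the shift along the tool's x, y, z in units of 120 mm (1.0 is 120 mm); "spin": the turn about the tool's z in units of 6 degrees (1.0 is 6 degrees). A call has 1 to 5 rows; each row shifts and turns the commanded pose from where the row before left it, along the tool's axes as they then stand; what a row does not reach is not made up. A row lasts 1/12 s, in which the tool goes at most 41.7 mm and 7.16 degrees, less where a joint would pass 70% of its speed; a pose out of reach is approached as far as the arm can. A call with a number of a shift or a turn outside -1 to 1 is refused whole. A call with a gripper value outside its range is refused whole. The fingers move at their own pace and stop on an object; FORCE is the grip in N (left out, the last holds). Time passes only in rows, so rows that do not move let the fingers close. It gives the time, the measured TCP pose, the force, the opening and the grip force at its end, in the units of the state.
- arm.read_state(): the state, without advancing time (a new reading comes with each control period).
- arm.snapshot(name): name is "side" or "top"; returns the picture (420x560x3 uint8, red, green, blue); there is no depth.
- arm.camera_model(name): a dict with "fx", "fy", "cx", "cy" (pixels), "dist" ([k1, k2, p1, p2, k3] as OpenCV has them; the pictures are not rectified), "origin" and "orientation" of the camera in the world. Camera axes: x right, y down, z forward; pixel columns grow to the right and rows downward; lengths in mm; the calibration is good to about 2 mm. A picture is of the moment at which its call begins. camera_model takes no time and is no camera call.
- arm.job_done(): hands the job in; it is judged then, once.
The state is a dict: "time": time; "qpos": joint angles; "joint_velocities": joint speeds; "effort": joint torques, N m; "position": TCP position; "ee_rot": TCP orientation; "contact_force": force on the tool from outside, world axes, zero at the start; "ft_torque": the same for the moment, N m; "opening": opening from 0.0 (shut) to 1.0 (fully open); "finger_force": force on a finger pad.
Only numpy, scipy, OpenCV 4.12 (cv2) and the standard library are available. Lean on these libraries where they do the work, as an engineer would, in place of code of your own. Each camera call takes 0.05 s, during which the arm holds its last target. There are 200 camera calls.

TASK

Take the punch with the needle-pointed end out of the wooden rack and set its shank into the open collet of the punch holder standing in the blue stand, all the way in until its shoulder rests on the collet. Then turn the round knurled collet nut clockwise (seen from above) until it comes up tight and the collet grips the shank, and let go. Leave the other punches in the rack.

Things in the scene. Friction and masses are not known exactly. Their poses are not given: they have to be found in the camera images.
- punch_grip (a point): the needle punch, to be loaded: bright steel, upright in the rack, about 75 g, z up along its axis. Sizes in mm: stem diameter 16, 22 long, above a shoulder of diameter 22, 3 thick; on top a short cone runs out to a nib 3.5 thick, its tip 40 above the shoulder's underside. This point: on the axis in mid-stem, 14 above the shoulder's underside
- punch_shoulder (a point): centre of the underside of the needle punch's shoulder, z up along the axis. From here the shank, diameter 12 mm, runs 28 mm down, its last 4 mm chamfered. In the rack the shoulder lies on the rack's top
- rack: fixed wooden punch rack, 52 x 204 x 36 mm high, origin under its centre, long side along its y. Five holes in one row along y, at -76, -38, 0, 38 and 76 mm, 31 deep and 14 wide; the four punches stand in the first four in any order, the last is empty. In front of the row and behind it (along x) is free space
- flat_punch_mid (a point): another punch, same shank and shoulder, with a plain flat end 16 mm wide, 26 mm high over the rack; this point is 13 mm above the underside of its shoulder. Not to be moved
- ball_punch_mid (a point): another punch, same shank and shoulder, with a ball end 22 mm wide, 35 mm high over the rack; this point is 13 mm above the underside of its shoulder. Not to be moved
- disc_punch_mid (a point): another punch, same shank and shoulder, with a disc end 28 mm wide, 28 mm high over the rack; this point is 13 mm above the underside of its shoulder. Not to be moved
- collet_face (a point): centre of the collet's upper end face, 112 mm above the bench, axes those of the fixed stand (blue block 58 x 58 x 60 mm on a 110 x 150 foot); z up along the bore. Three jaws surround an upright bore 30 mm deep; it is 15.2 wide with the nut slack, 14.3 at the tightest start. The punch is home when its shoulder lies on this face
- nut_mid (a point): centre of the round knurled steel collet nut, on the collet's axis: outer diameter 40 mm, 22 high, from 23 to 1 mm below the collet face. Clear all round and for 20 mm below; turn it with the fingers either side of it, the punch standing between them
- collet_nut (a joint): turn of the collet nut, rad: 0 slack, grows clockwise seen from above, end stop at 2.1; starts at 0 to 0.4. About 0.18 N m of drag; it stays where it is left and does not rise or sink. Each radian moves the jaws in by 1.3 mm: they touch the 12 mm shank at about 1.4, then each jaw's grip grows by about 4 N per 0.1 rad up to the stop, where the nut is tight
- jaw0: one of the three collet jaws, 26 mm deep; origin on the collet's axis in the collet's end face
- jaw1: the second jaw
- jaw2: the third jaw

How it is judged (in metres and radians):
On the way:
1. the needle punch stands fully home in the still open collet, let go or not (horizontal distance between punch_shoulder and collet_face below 0.004 m and z of punch_shoulder in the frame of collet_face below 0.002 m and angle between punch_shoulder's own z axis and vertical below 0.12 rad), for 0.2 s.
At the end, for the whole second after the job is handed in: The needle punch stands in the collet with its shoulder on the collet face (within 2 mm), centred within 2 mm and upright within 0.06 rad, at rest, and each of the three jaws presses on its shank with more than 10 N (horizontal distance between punch_shoulder and collet_face below 0.002 m and z of punch_shoulder in the frame of collet_face below 0.002 m and angle between punch_shoulder's own z axis and vertical below 0.06 rad and contact force between each of jaw0, jaw1, jaw2 and needle_punch above 10 N and linear speed of needle_punch below 0.01 m/s); the robot touches nothing.
It fails at once if another punch is moved more than 20 mm (distance of any of flat_punch_mid, ball_punch_mid, disc_punch_mid from where it was at the start of the episode above 0.02 m).
It also fails if it takes over 62 s, if anything falls off the work surface, if the arm or the gripper's body presses on something with over 40 N, if the wrist force passes 120 N, or if a joint passes its speed limit or range.

## Working session

There is one attempt and no reset: what is moved stays moved. The work goes in short steps, Python scripts to look and compute and a shell command to move; the robot and the scene stay as the last step left them, time stands still between calls to the robot, and variables do not carry over. Pictures are saved under pics/ and viewed, at most 10 in all, crops included, and the job is handed in when it is done.

```bash
mkdir -p pics; python3 - <<'E'
from station import arm
import cv2
for n in("side","top"):
    c=arm.camera_model(n);print(n,c)
    cv2.imwrite(f"pics/{n}0.png",arm.snapshot(n)[:,:,::-1])
print(arm.read_state())
E
```

```text
side {'fx': 519.0748404897079, 'fy': 519.0748404897079, 'cx': 276.56564988352244, 'cy': 200.75120782180227, 'dist': array([-0.11741358,  0.        ,  0.        ,  0.        ,  0.        ]), 'origin': array([418.09306777, 668.7607942 , 564.77680348]), 'orientation': array([-0.08549896,  0.87917771, -0.46732555,  0.03665132])}
top {'fx': 544.9755182267359, 'fy': 544.9755182267359, 'cx': 289.7004233818915, 'cy': 215.93406764977928, 'dist': array([-0.16681152,  0.        ,  0.        ,  0.        ,  0.        ]), 'origin': array([ 351.52244831,  -21.89943632, 1165.97759775]), 'orientation': array([-0.69879365,  0.71095563, -0.04168475,  0.06702164])}
{'time': 0.1, 'qpos': array([-1.55669567e+00,  1.04641473e-01,  9.65707395e-02,  1.56393514e+00,
        3.47365993e-05,  1.35309569e+00]), 'joint_velocities': array([-0.00085543, -0.00059149,  0.00271237,  0.00045424, -0.00017428,
       -0.00043057]), 'effort': array([ 6.69522240e-03, -5.58204997e+01,  5.04721785e+01,  1.30603139e-02,
       -2.49598288e-04,  4.77589381e-06]), 'position': array([ 137.85346224, -583.65184589,  241.6120342 ]), 'ee_rot': array([ 9.93290854e-01,  1.15641309e-01,  7.87382015e-05, -5.99879134e-04]), 'contact_force': array([-0.06995019,  0.10839872,  1.08436155]), 'ft_torque': array([ 0.02977671, -0.0186036 , -0.08375905]), 'finger_force': 0.0, 'opening': 0.9997837357590424}
```

View pics/side0.png

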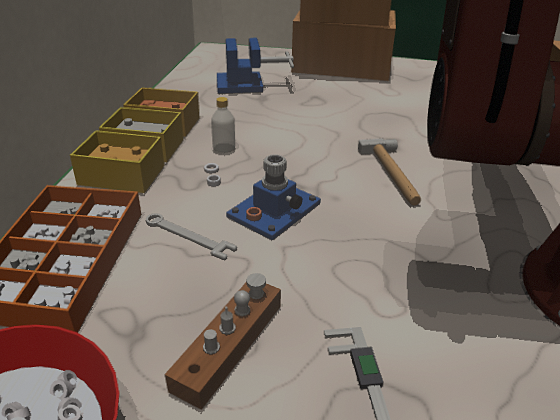

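View pics/top0.png

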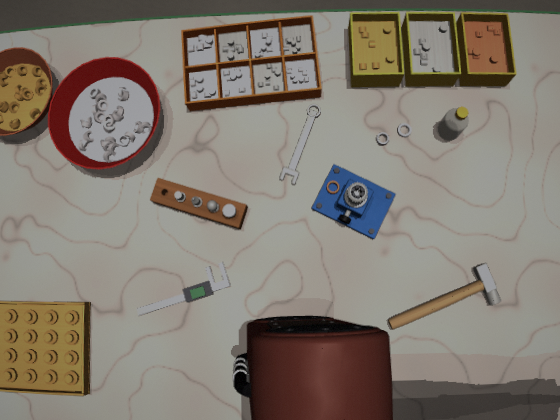

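The side view shows the rack with the empty hole at (195,369), then flat (210,342), needle (227,320), ball (242,303) and disc (257,287). The collet is at (275,162). In the top view the needle is at about (197,201) and the collet at (356,194). I'll enlarge these areas.

```bash
python3 - <<'E'
import cv2,numpy as np
s=cv2.imread("pics/side0.png");t=cv2.imread("pics/top0.png")
def c(im,x,y,w,h,k):return cv2.resize(im[y:y+h,x:x+w],None,fx=k,fy=k,interpolation=cv2.INTER_CUBIC)
a=np.hstack([c(s,160,270,130,100,3)[:300,:390],c(s,225,145,130,100,3)])
b=np.hstack([c(t,135,160,130,100,3),c(t,290,150,130,100,3)])
cv2.imwrite("pics/z.png",np.vstack([a,b]))
E
```

```text
(no output)
```

View pics/z.png

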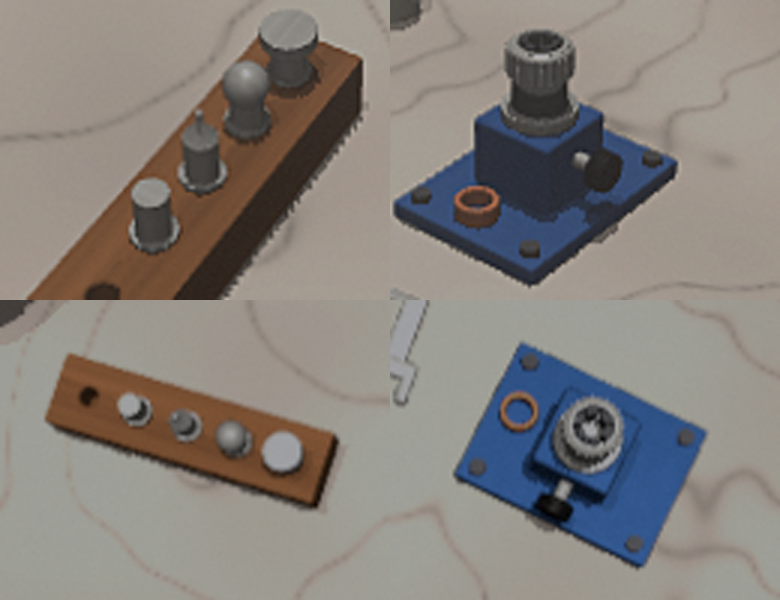

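```bash
cat > h.py <<'E'
from station import arm
import cv2,numpy as np
from scipy.spatial.transform import Rotation as R
def K(c):return np.array([[c["fx"],0,c["cx"]],[0,c["fy"],c["cy"]],[0,0,1.]])
def ray(n,p):
    c=arm.camera_model(n)
    u=cv2.undistortPoints(np.array([[p]],float),K(c),c["dist"])[0,0]
    return c["origin"],R.from_quat(c["orientation"]).apply([u[0],u[1],1])
def onz(n,p,z):
    o,d=ray(n,p);return o+d*(z-o[2])/d[2]
def proj(n,P):
    c=arm.camera_model(n);r=R.from_quat(c["orientation"]).inv()
    return cv2.projectPoints(np.array(P,float).reshape(-1,1,3),r.as_rotvec(),-r.apply(c["origin"]),K(c),c["dist"])[0][:,0]
def tri(ps,pt):
    A=[];b=[]
    for n,p in(("side",ps),("top",pt)):
        o,d=ray(n,p);d/=np.linalg.norm(d);M=np.eye(3)-np.outer(d,d);A.append(M);b.append(M@o)
    return np.linalg.lstsq(np.vstack(A),np.hstack(b),rcond=None)[0]
E
python3 - <<'E'
from h import *
np.set_printoptions(precision=1,suppress=True)
def q(x,y,ox,oy):return((x+.5)/3-.5+ox,(y+.5)/3-.5+oy)
s=lambda x,y:q(x,y,160,270); t=lambda x,y:q(x,y-300,135,160)
sc=lambda x,y:q(x-390,y,225,145); tc=lambda x,y:q(x-390,y-300,290,150)
for nm,a,b,z in[("tip",s(199,112),t(175,413),76),("shoulder",s(203,175),t(187,426),38),("disc",s(289,31),t(282,452),64),("flat",s(153,190),t(130,402),62),("hole",s(102,293),t(88,396),36),("collet",sc(540,42),tc(587,424),112)]:
    print(nm,onz("side",a,z),onz("top",b,z),tri(a,b))
for p in[(67,353),(338,433),(46,420)]:print(onz("top",t(*p),36))
E
```

```text
tip [562.7 212.1  76. ] [563.8 214.9  76. ] [562.7 214.3  78.4]
shoulder [562.1 213.8  38. ] [561.6 214.4  38. ] [561.7 214.3  38.6]
disc [538.7 141.6  64. ] [537.1 142.3  64. ] [537.8 142.3  64.6]
flat [574.  246.9  62. ] [575.1 250.1  62. ] [573.8 249.3  64.9]
hole [586.9 283.6  36. ] [585.6 287.5  36. ] [585.2 286.5  39.9]
collet [ 562.5 -119.8  112. ] [ 562.5 -115.2  112. ] [ 561.8 -115.   114.8]
[617.7 303.9  36. ]
[554.6 106.8  36. ]
[568.8 318.1  36. ]
```

```bash

python3 -m pendant '[{"claw":-1,"spin":-1},{"claw":-1,"spin":-1},{"claw":-1,"spin":-1},{"claw":-1,"spin":-1},{"claw":-1,"spin":-1}]' 
python3 -m pendant '[{"claw":-1,"spin":-1},{"claw":-1,"spin":-1},{"claw":-1,"spin":-1},{"claw":-1,"spin":-1},{"claw":-1,"spin":-1}]' >/dev/null
python3 -m pendant '[{"claw":-1,"spin":-1},{"claw":-1,"spin":-1},{"claw":-1,"spin":-1},{"claw":-1,"spin":-1},{"claw":-1,"spin":-1}]' >/dev/null
python3 -m pendant '[{"claw":-1,"spin":-1},{"claw":-1,"spin":-1},{"claw":-1,"spin":-1},{"claw":-1,"spin":-1},{"claw":-1,"spin":-1}]' >/dev/null
python3 -m pendant '[{"claw":-1,"spin":-1},{"claw":-1,"spin":-1},{"claw":-1,"spin":-1},{"claw":-1,"spin":-1},{"claw":-1,"spin":-1}]' >/dev/null
python3 -m pendant '[{"claw":-1,"spin":-1},{"claw":-1,"spin":-1},{"claw":-1,"spin":-1},{"claw":-1,"spin":-1},{"claw":-1,"spin":-1}]' >/dev/null
python3 -m pendant '[{"claw":-1,"spin":-1},{"claw":-1,"spin":-1},{"claw":-1,"spin":-1},{"claw":-1,"spin":-1},{"claw":-1,"spin":-1}]' >/dev/null
python3 -m pendant '[{"claw":-1,"spin":-1},{"claw":-1,"spin":-1},{"claw":-1,"spin":-1},{"claw":-1,"spin":-1},{"claw":-1,"spin":-0.7}]'
cat >> h.py <<'E'
def go(x,y,z):  # world target -> tool units
    s=arm.read_state();r=R.from_quat(s["ee_rot"]);m=r.as_matrix()
    d=r.inv().apply(np.array([x,y,z])-s["position"])/120
    print("t",round(s["time"],2),"pos",s["position"].round(1),"ydeg",np.degrees(np.arctan2(m[1,1],m[0,1])).round(1),"zt",m[:,2].round(3),"q6",s["qpos"][5].round(2),"op",round(s["opening"],3),"ff",round(s["finger_force"],1),"F",s["contact_force"].round(1),"T",s["ft_torque"].round(2),"units",d.round(3))
E
python3 -c "
from h import *
go(562,214.3,242)"
```

```text
t 0.1 pos [ 137.9 -583.7  241.6] ydeg -76.7 zt [ 0.     0.001 -1.   ] q6 1.35 op 1.0 ff 0.0 F [-0.1  0.1  1.1] T [ 0.03 -0.02 -0.08] units [ 4.968e+00 -5.660e+00  5.000e-03]$[0]: bad value
$[0]: bad value
$[0]: bad value
$[0]: bad value
$[0]: bad value
$[0]: bad value
$[0]: bad value
$[0]: bad value
```

```bash

python3 -m pendant '[{"claw":-1.0,"spin":-1.0}]'; echo; python3 -m pendant '[{"claw":-1,"dx":0,"dy":0,"dz":0,"spin":-1}]'
```

```text
time: 0.18
position: [137.9, -583.7, 241.7]
ee_rot: [0.986, 0.167, 0.0, -0.0]
contact_force: [0.3, 0.2, 0.1]
opening: 1.003
finger_force: 0.0$[0]: bad value
```

Numbers must be floats.

```bash

python3 -m pendant '[{"claw":-1.0,"spin":-1.0},{"claw":-1.0,"spin":-1.0},{"claw":-1.0,"spin":-1.0},{"claw":-1.0,"spin":-1.0},{"claw":-1.0,"spin":-1.0}]' >/dev/null
python3 -m pendant '[{"claw":-1.0,"spin":-1.0},{"claw":-1.0,"spin":-1.0},{"claw":-1.0,"spin":-1.0},{"claw":-1.0,"spin":-1.0},{"claw":-1.0,"spin":-1.0}]' >/dev/null
python3 -m pendant '[{"claw":-1.0,"spin":-1.0},{"claw":-1.0,"spin":-1.0},{"claw":-1.0,"spin":-1.0},{"claw":-1.0,"spin":-1.0},{"claw":-1.0,"spin":-1.0}]' >/dev/null
python3 -m pendant '[{"claw":-1.0,"spin":-1.0},{"claw":-1.0,"spin":-1.0},{"claw":-1.0,"spin":-1.0},{"claw":-1.0,"spin":-1.0},{"claw":-1.0,"spin":-1.0}]' >/dev/null
python3 -m pendant '[{"claw":-1.0,"spin":-1.0},{"claw":-1.0,"spin":-1.0},{"claw":-1.0,"spin":-1.0},{"claw":-1.0,"spin":-1.0},{"claw":-1.0,"spin":-1.0}]' >/dev/null
python3 -m pendant '[{"claw":-1.0,"spin":-1.0},{"claw":-1.0,"spin":-1.0},{"claw":-1.0,"spin":-1.0},{"claw":-1.0,"spin":-1.0},{"claw":-1.0,"spin":-1.0}]' >/dev/null
python3 -m pendant '[{"claw":-1.0,"spin":-1.0},{"claw":-1.0,"spin":-1.0},{"claw":-1.0,"spin":-1.0},{"claw":-1.0,"spin":-1.0},{"claw":-1.0,"spin":-1.0}]' >/dev/null
python3 -m pendant '[{"claw":-1.0,"spin":-1.0},{"claw":-1.0,"spin":-1.0},{"claw":-1.0,"spin":-1.0},{"claw":-1.0,"spin":-0.7}]'
python3 -c "
from h import *
go(562,214.3,242)"
```

```text
t 0.18 pos [ 137.9 -583.7  241.7] ydeg -70.8 zt [-0.     0.001 -1.   ] q6 1.25 op 1.003 ff 0.0 F [0.3 0.2 0.1] T [-0.01 -0.05  0.05] units [ 5.525e+00 -5.118e+00  4.000e-03]$[0]: bad value
$[0]: bad value
$[0]: bad value
$[0]: bad value
$[0]: bad value
$[0]: bad value
$[0]: bad value
$[0]: bad value
```

```bash

python3 -m pendant '[{"claw":-1.0,"spin":-1.0}]'; echo; python3 -m pendant '[{"claw":-1.0,"spin":-0.99},{"claw":-1.0,"spin":-0.99}]';echo;  python3 -m pendant '[{"claw":-1.0,"dx":0.0,"dy":0.0,"dz":0.0,"spin":-1.0},{"claw":-1.0,"dx":0.0,"dy":0.0,"dz":0.0,"spin":-1.0}]'; echo;python3 -m pendant --help | head -20
```

```text
time: 0.35
position: [137.8, -583.8, 241.8]
ee_rot: [0.962, 0.272, 0.0, -0.0]
contact_force: [-0.0, -0.2, -0.3]
opening: 0.997
finger_force: 0.0
$[0]: bad value
$[0]: bad value
invalid input: not JSON, or not a number
```

```bash

python3 -m pendant '[{"claw":-1.0,"spin":-0.99},{"claw":-1.0,"spin":-0.99},{"claw":-1.0,"spin":-0.99},{"claw":-1.0,"spin":-0.99},{"claw":-1.0,"spin":-0.99}]' >/dev/null
python3 -m pendant '[{"claw":-1.0,"spin":-0.99},{"claw":-1.0,"spin":-0.99},{"claw":-1.0,"spin":-0.99},{"claw":-1.0,"spin":-0.99},{"claw":-1.0,"spin":-0.99}]' >/dev/null
python3 -m pendant '[{"claw":-1.0,"spin":-0.99},{"claw":-1.0,"spin":-0.99},{"claw":-1.0,"spin":-0.99},{"claw":-1.0,"spin":-0.99},{"claw":-1.0,"spin":-0.99}]' >/dev/null
python3 -m pendant '[{"claw":-1.0,"spin":-0.99},{"claw":-1.0,"spin":-0.99},{"claw":-1.0,"spin":-0.99},{"claw":-1.0,"spin":-0.99},{"claw":-1.0,"spin":-0.99}]' >/dev/null
python3 -m pendant '[{"claw":-1.0,"spin":-0.99},{"claw":-1.0,"spin":-0.99},{"claw":-1.0,"spin":-0.99},{"claw":-1.0,"spin":-0.99},{"claw":-1.0,"spin":-0.99}]' >/dev/null
python3 -m pendant '[{"claw":-1.0,"spin":-0.99},{"claw":-1.0,"spin":-0.99},{"claw":-1.0,"spin":-0.99},{"claw":-1.0,"spin":-0.99},{"claw":-1.0,"spin":-0.99}]' >/dev/null
python3 -m pendant '[{"claw":-1.0,"spin":-0.99},{"claw":-1.0,"spin":-0.99},{"claw":-1.0,"spin":-0.99},{"claw":-1.0,"spin":-0.99},{"claw":-1.0,"spin":-0.99}]' >/dev/null
python3 -m pendant '[{"claw":-1.0,"spin":-0.99},{"claw":-1.0,"spin":-0.99}]'
python3 -c "
from h import *
go(562,214.3,242)"
```

```text
t 0.35 pos [ 137.8 -583.8  241.8] ydeg -58.4 zt [-0.     0.001 -1.   ] q6 1.03 op 0.997 ff 0.0 F [-0.  -0.2 -0.3] T [-0.02 -0.   -0.01] units [ 6.494e+00 -3.815e+00  4.000e-03]$[0]: bad value
$[0]: bad value
$[0]: bad value
$[0]: bad value
$[0]: bad value
$[0]: bad value
$[0]: bad value
$[0]: bad value
```

All keys seem to be required in each row.

```bash

python3 -m pendant '[{"claw":-1,"dx":0,"dy":0,"dz":0,"spin":-1},{"claw":-1,"dx":0,"dy":0,"dz":0,"spin":-1},{"claw":-1,"dx":0,"dy":0,"dz":0,"spin":-1},{"claw":-1,"dx":0,"dy":0,"dz":0,"spin":-1},{"claw":-1,"dx":0,"dy":0,"dz":0,"spin":-1}]' | head -1
python3 -m pendant '[{"claw":-1,"dx":0,"dy":0,"dz":0,"spin":-1},{"claw":-1,"dx":0,"dy":0,"dz":0,"spin":-1},{"claw":-1,"dx":0,"dy":0,"dz":0,"spin":-1},{"claw":-1,"dx":0,"dy":0,"dz":0,"spin":-1},{"claw":-1,"dx":0,"dy":0,"dz":0,"spin":-1}]' | head -1
python3 -m pendant '[{"claw":-1,"dx":0,"dy":0,"dz":0,"spin":-1},{"claw":-1,"dx":0,"dy":0,"dz":0,"spin":-1},{"claw":-1,"dx":0,"dy":0,"dz":0,"spin":-1},{"claw":-1,"dx":0,"dy":0,"dz":0,"spin":-1},{"claw":-1,"dx":0,"dy":0,"dz":0,"spin":-1}]' | head -1
python3 -m pendant '[{"claw":-1,"dx":0,"dy":0,"dz":0,"spin":-1},{"claw":-1,"dx":0,"dy":0,"dz":0,"spin":-1},{"claw":-1,"dx":0,"dy":0,"dz":0,"spin":-1},{"claw":-1,"dx":0,"dy":0,"dz":0,"spin":-1},{"claw":-1,"dx":0,"dy":0,"dz":0,"spin":-1}]' | head -1
python3 -m pendant '[{"claw":-1,"dx":0,"dy":0,"dz":0,"spin":-1},{"claw":-1,"dx":0,"dy":0,"dz":0,"spin":-1},{"claw":-1,"dx":0,"dy":0,"dz":0,"spin":-1},{"claw":-1,"dx":0,"dy":0,"dz":0,"spin":-1},{"claw":-1,"dx":0,"dy":0,"dz":0,"spin":-1}]' | head -1
python3 -m pendant '[{"claw":-1,"dx":0,"dy":0,"dz":0,"spin":-1},{"claw":-1,"dx":0,"dy":0,"dz":0,"spin":-1},{"claw":-1,"dx":0,"dy":0,"dz":0,"spin":-1},{"claw":-1,"dx":0,"dy":0,"dz":0,"spin":-1},{"claw":-1,"dx":0,"dy":0,"dz":0,"spin":-1}]' | head -1
python3 -m pendant '[{"claw":-1,"dx":0,"dy":0,"dz":0,"spin":-1},{"claw":-1,"dx":0,"dy":0,"dz":0,"spin":-1},{"claw":-1,"dx":0,"dy":0,"dz":0,"spin":-1},{"claw":-1,"dx":0,"dy":0,"dz":0,"spin":-1},{"claw":-1,"dx":0,"dy":0,"dz":0,"spin":-1}]' | head -1
python3 -m pendant '[{"claw":-1,"dx":0,"dy":0,"dz":0,"spin":-0.85},{"claw":-1,"dx":0,"dy":0,"dz":0,"spin":-0.85}]' | head -1
python3 -c "
from h import *
go(562,214.3,242)"
```

```text
time: 0.77
time: 1.18
time: 1.6
time: 2.02
time: 2.43
time: 2.85
time: 3.27
time: 3.43
t 3.43 pos [ 137.9 -583.8  241.8] ydeg 161.7 zt [ 0.     0.001 -1.   ] q6 -2.81 op 1.002 ff 0.0 F [ 0.2  0.7 -0.2] T [ 0.03 -0.02  0.03] units [-7.423e+00 -1.273e+00  4.000e-03]
```

```bash

python3 -m pendant '[{"claw":-1,"dx":-0.297,"dy":-0.051,"dz":0,"spin":0},{"claw":-1,"dx":-0.297,"dy":-0.051,"dz":0,"spin":0},{"claw":-1,"dx":-0.297,"dy":-0.051,"dz":0,"spin":0},{"claw":-1,"dx":-0.297,"dy":-0.051,"dz":0,"spin":0},{"claw":-1,"dx":-0.297,"dy":-0.051,"dz":0,"spin":0}]' | head -2
python3 -m pendant '[{"claw":-1,"dx":-0.297,"dy":-0.051,"dz":0,"spin":0},{"claw":-1,"dx":-0.297,"dy":-0.051,"dz":0,"spin":0},{"claw":-1,"dx":-0.297,"dy":-0.051,"dz":0,"spin":0},{"claw":-1,"dx":-0.297,"dy":-0.051,"dz":0,"spin":0},{"claw":-1,"dx":-0.297,"dy":-0.051,"dz":0,"spin":0}]' | head -2
python3 -m pendant '[{"claw":-1,"dx":-0.297,"dy":-0.051,"dz":0,"spin":0},{"claw":-1,"dx":-0.297,"dy":-0.051,"dz":0,"spin":0},{"claw":-1,"dx":-0.297,"dy":-0.051,"dz":0,"spin":0},{"claw":-1,"dx":-0.297,"dy":-0.051,"dz":0,"spin":0},{"claw":-1,"dx":-0.297,"dy":-0.051,"dz":0,"spin":0}]' | head -2
python3 -m pendant '[{"claw":-1,"dx":-0.297,"dy":-0.051,"dz":0,"spin":0},{"claw":-1,"dx":-0.297,"dy":-0.051,"dz":0,"spin":0},{"claw":-1,"dx":-0.297,"dy":-0.051,"dz":0,"spin":0},{"claw":-1,"dx":-0.297,"dy":-0.051,"dz":0,"spin":0},{"claw":-1,"dx":-0.297,"dy":-0.051,"dz":0,"spin":0}]' | head -2
python3 -m pendant '[{"claw":-1,"dx":-0.297,"dy":-0.051,"dz":0,"spin":0},{"claw":-1,"dx":-0.297,"dy":-0.051,"dz":0,"spin":0},{"claw":-1,"dx":-0.297,"dy":-0.051,"dz":0,"spin":0},{"claw":-1,"dx":-0.297,"dy":-0.051,"dz":0,"spin":0},{"claw":-1,"dx":0,"dy":0,"dz":0,"spin":0}]' | head -2
python3 -c "
from h import *
go(562,214.3,120)"
```

```text
time: 3.85
position: [223.9, -423.0, 241.7]
time: 4.27
position: [309.4, -263.8, 242.1]
time: 4.68
position: [395.1, -104.4, 242.2]
time: 5.1
position: [480.7, 55.1, 242.0]
time: 5.52
position: [549.8, 184.9, 239.9]
t 5.52 pos [549.8 184.9 239.9] ydeg 161.7 zt [-0.003  0.001 -1.   ] q6 -1.15 op 1.004 ff 0.0 F [-0.4 -0.  -0.2] T [ 0.01 -0.08  0.02] units [-0.264 -0.023  0.999]
```

```bash

python3 -m pendant '[{"claw":-0.05,"dx":-0.13,"dy":-0.011,"dz":0,"spin":0},{"claw":-0.05,"dx":-0.13,"dy":-0.011,"dz":0.25,"spin":0},{"claw":-0.05,"dx":0,"dy":0,"dz":0.25,"spin":0},{"claw":-0.05,"dx":0,"dy":0,"dz":0.25,"spin":0},{"claw":-0.05,"dx":0,"dy":0,"dz":0.1,"spin":0}]'
python3 -m pendant '[{"claw":-0.05,"dx":0,"dy":0,"dz":0,"spin":0},{"claw":-0.05,"dx":0,"dy":0,"dz":0,"spin":0}]' >/dev/null
python3 - <<'E'
from h import *
s=cv2.cvtColor(arm.snapshot("side"),cv2.COLOR_RGB2BGR);t=cv2.cvtColor(arm.snapshot("top"),cv2.COLOR_RGB2BGR)
go(562,214.3,52)
print(proj("side",[562,214.3,76]),proj("top",[562,214.3,76]))
c=lambda im,x,y:cv2.resize(im[y:y+150,x:x+130],None,fx=3,fy=3,interpolation=cv2.INTER_CUBIC)
cv2.imwrite("pics/p1.png",np.hstack([c(s,160,220),c(t,135,130)]))
E
```

```text
time: 5.93
position: [558.9, 208.9, 135.3]
ee_rot: [-0.584, 0.812, 0.001, -0.003]
contact_force: [-1.2, -0.4, -0.8]
opening: 0.525
finger_force: 0.0
t 6.2 pos [562.3 209.1 142.7] ydeg 161.5 zt [ 0.003  0.    -1.   ] q6 -1.11 op 0.528 ff 0.0 F [ 0.2 -0.3 -0.5] T [-0.05 -0.01 -0.  ] units [-0.039  0.019  0.756]
[[226.10470702 308.27406654]] [[193.28706488 198.19298936]]
```

View pics/p1.png

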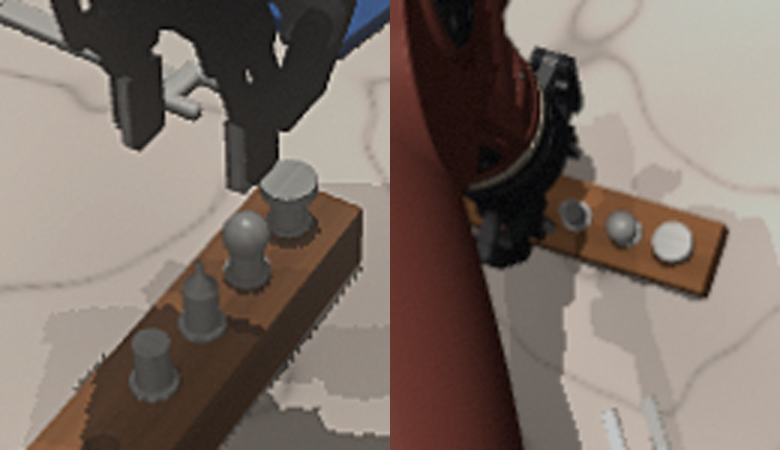

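Fingers (side crop tips near (140,145) and (240,185)) are above the needle punch (200,265). I'll step down, then check the position.

```bash

python3 -m pendant '[{"claw":-0.05,"dx":-0.039,"dy":0.019,"dz":0,"spin":0},{"claw":-0.05,"dx":0,"dy":0,"dz":0.2,"spin":0},{"claw":-0.05,"dx":0,"dy":0,"dz":0.2,"spin":0},{"claw":-0.05,"dx":0,"dy":0,"dz":0.1,"spin":0},{"claw":-0.05,"dx":0,"dy":0,"dz":0,"spin":0}]'
python3 - <<'E'
from h import *
print(proj("side",[562.3,209.1,131.7]))
go(562,214.3,52)
E
```

```text
time: 6.62
position: [559.1, 214.3, 78.1]
ee_rot: [-0.584, 0.812, 0.001, -0.002]
contact_force: [-0.0, -0.6, -0.5]
opening: 0.529
finger_force: 0.0
[[225.06712616 273.41264646]]
t 6.62 pos [559.1 214.3  78.1] ydeg 161.5 zt [-0.003 -0.001 -1.   ] q6 -1.1 op 0.529 ff 0.0 F [-0.  -0.6 -0.5] T [ 0.01  0.03 -0.02] units [-0.008 -0.024  0.217]
```

```bash

python3 -m pendant '[{"claw":-0.05,"dx":-0.008,"dy":-0.024,"dz":0.05,"spin":0},{"claw":-0.05,"dx":0,"dy":0,"dz":0.1,"spin":0},{"claw":-0.05,"dx":0,"dy":0,"dz":0.06,"spin":0},{"claw":-0.05,"dx":0,"dy":0,"dz":0,"spin":0},{"claw":-0.05,"dx":0,"dy":0,"dz":0,"spin":0}]' >/dev/null
python3 - <<'E'
from h import *
go(562,214.3,52)
s=cv2.cvtColor(arm.snapshot("side"),cv2.COLOR_RGB2BGR)
cv2.imwrite("pics/p2.png",cv2.resize(s[250:380,150:300],None,fx=4,fy=4,interpolation=cv2.INTER_CUBIC))
E
```

```text
t 7.03 pos [563.3 214.3  54.8] ydeg 161.5 zt [-0.001 -0.    -1.   ] q6 -1.1 op 0.525 ff 0.0 F [-0.4  0.7  1. ] T [ 0.01  0.01 -0.09] units [0.003 0.01  0.023]
```

View pics/p2.png

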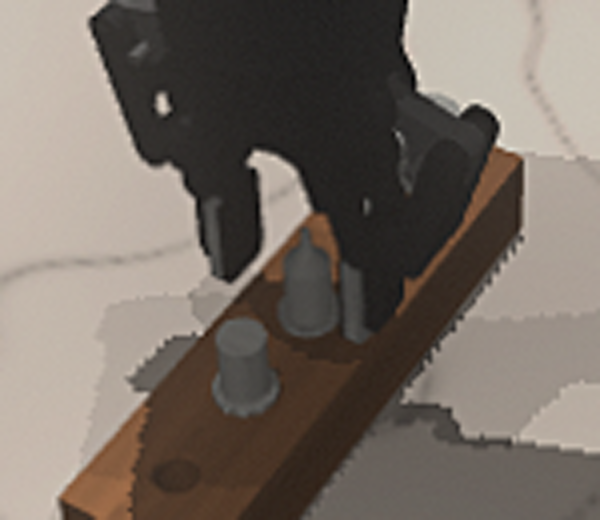

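```bash

python3 -m pendant '[{"claw":0.4,"dx":0,"dy":0,"dz":0.015,"spin":0},{"claw":0.6,"dx":0,"dy":0,"dz":0,"spin":0},{"claw":0.8,"dx":0,"dy":0,"dz":0,"spin":0},{"claw":1,"dx":0,"dy":0,"dz":0,"spin":0},{"claw":1,"dx":0,"dy":0,"dz":0,"spin":0}]' 30
python3 -c "
from h import *
go(562,214.3,52)"
```

```text
time: 7.5
position: [563.1, 214.6, 53.7]
ee_rot: [-0.584, 0.812, 0.0, -0.0]
contact_force: [-4.8, 0.8, 5.4]
opening: 0.171
finger_force: 29.4
t 7.5 pos [563.1 214.6  53.7] ydeg 161.5 zt [-0.001  0.    -1.   ] q6 -1.1 op 0.171 ff 29.4 F [-4.8  0.8  5.4] T [ 0.25  1.22 -0.02] units [0.006 0.008 0.014]
```

```bash

python3 -m pendant '[{"claw":1,"dx":0,"dy":0,"dz":0,"spin":0},{"claw":1,"dx":0,"dy":0,"dz":-0.1,"spin":0},{"claw":1,"dx":0,"dy":0,"dz":-0.15,"spin":0},{"claw":1,"dx":0,"dy":0,"dz":-0.2,"spin":0},{"claw":1,"dx":0,"dy":0,"dz":-0.2,"spin":0}]' 50 >/dev/null
python3 -m pendant '[{"claw":1,"dx":0,"dy":0,"dz":-0.2,"spin":0},{"claw":1,"dx":0,"dy":0,"dz":-0.2,"spin":0},{"claw":1,"dx":0,"dy":0,"dz":-0.1,"spin":0},{"claw":1,"dx":0,"dy":0,"dz":0,"spin":0},{"claw":1,"dx":0,"dy":0,"dz":0,"spin":0}]'
python3 - <<'E'
from h import *
s=cv2.cvtColor(arm.snapshot("side"),cv2.COLOR_RGB2BGR)
go(562,-116,192)
p=arm.read_state()["position"]
print(proj("side",[p-[0,0,17.7],p-[0,0,45.7]]))
cv2.imwrite("pics/p3.png",cv2.resize(s[200:350,150:300],None,fx=4,fy=4,interpolation=cv2.INTER_CUBIC))
E
```

```text
time: 8.33
position: [564.0, 214.3, 191.4]
ee_rot: [-0.584, 0.812, -0.0, 0.0]
contact_force: [-0.4, -0.4, -1.9]
opening: 0.162
finger_force: 48.8
t 8.38 pos [563.3 214.2 190.1] ydeg 161.5 zt [-0.001 -0.    -1.   ] q6 -1.1 op 0.161 ff 48.8 F [-0.2 -0.2 -1.7] T [0.03 0.01 0.05] units [ 2.613 -0.864 -0.015]
[[221.6251681  250.43456677]
 [222.68939705 268.27154366]]
```

View pics/p3.png

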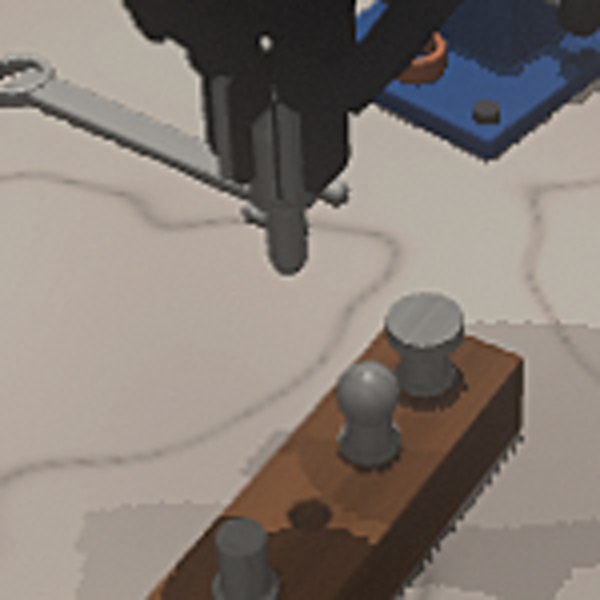

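Punch is held upright, shank bottom at side pixel (222,268) against predicted (222.7,268.3). Now I'll refine the collet position with projected-circle overlays on the first pictures.

```bash
python3 - <<'E'
from h import *
th=np.linspace(0,2*np.pi,200)
def circ(n,im,x,y,z,r,col,ox,oy,k=8):
    p=proj(n,np.c_[x+r*np.cos(th),y+r*np.sin(th),0*th+z])
    cv2.polylines(im,[(((p-[ox,oy])+.5)*k).round().astype(np.int32)],True,col,1)
out=[]
for n,ox,oy in(("side",255,148),("top",332,172)):
    im=cv2.imread(f"pics/{n}0.png")[oy:oy+68,ox:ox+48]
    im=cv2.convertScaleAbs(cv2.resize(im,None,fx=8,fy=8,interpolation=cv2.INTER_NEAREST),alpha=1.3)
    for (x,y,c) in((562.5,-119.5,(0,0,255)),(562.5,-115.2,(0,255,0))):
        circ(n,im,x,y,111,20,c,ox,oy);circ(n,im,x,y,89,20,c,ox,oy)
    out.append(im)
cv2.imwrite("pics/ov.png",np.hstack(out))
E
```

```text
(no output)
```

View pics/ov.png

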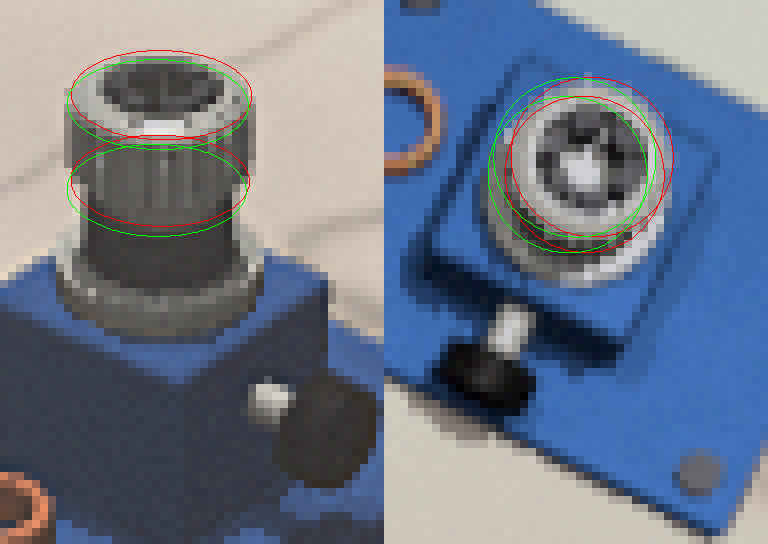

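Nut top outline lies between the two hypotheses (side: columns 65–254; top: centre (583,163) in the overlay), so the collet is at about (562, -117.5). I'll carry the punch there.

```bash

python3 -m pendant '[{"claw":1,"dx":0.2,"dy":-0.066,"dz":0,"spin":0},{"claw":1,"dx":0.29,"dy":-0.096,"dz":0,"spin":0},{"claw":1,"dx":0.29,"dy":-0.096,"dz":0,"spin":0},{"claw":1,"dx":0.29,"dy":-0.096,"dz":0,"spin":0},{"claw":1,"dx":0.29,"dy":-0.096,"dz":0,"spin":0}]' >/dev/null
python3 -m pendant '[{"claw":1,"dx":0.29,"dy":-0.096,"dz":0,"spin":0},{"claw":1,"dx":0.29,"dy":-0.096,"dz":0,"spin":0},{"claw":1,"dx":0.29,"dy":-0.096,"dz":0,"spin":0},{"claw":1,"dx":0.2,"dy":-0.066,"dz":0,"spin":0},{"claw":1,"dx":0.1,"dy":-0.033,"dz":0,"spin":0}]' >/dev/null
python3 -m pendant '[{"claw":1,"dx":0,"dy":0,"dz":0,"spin":0},{"claw":1,"dx":0,"dy":0,"dz":0,"spin":0}]' >/dev/null
python3 -c "
from h import *
go(562,-117.5,180)"
```

```text
t 9.38 pos [ 561.8 -105.1  189.9] ydeg 161.4 zt [-0.002  0.001 -1.   ] q6 -1.66 op 0.162 ff 48.8 F [-0.3  0.1 -1.2] T [ 0.   -0.02 -0.03] units [ 0.097 -0.035  0.082]
```

```bash

python3 -m pendant '[{"claw":1,"dx":0.097,"dy":-0.035,"dz":0,"spin":0},{"claw":1,"dx":0,"dy":0,"dz":0.1,"spin":0},{"claw":1,"dx":0,"dy":0,"dz":0.07,"spin":0},{"claw":1,"dx":0,"dy":0,"dz":0,"spin":0},{"claw":1,"dx":0,"dy":0,"dz":0,"spin":0}]' >/dev/null
python3 - <<'E'
from h import *
s=cv2.cvtColor(arm.snapshot("side"),cv2.COLOR_RGB2BGR);t=cv2.cvtColor(arm.snapshot("top"),cv2.COLOR_RGB2BGR)
go(562,-117.5,162)
p=arm.read_state()["position"]
print(proj("side",[p-[0,0,45.7],[p[0],p[1],112]]))
cv2.imwrite("pics/p4.png",np.hstack([cv2.resize(s[120:195,240:310],None,fx=8,fy=8,interpolation=cv2.INTER_CUBIC)[:,:400],cv2.resize(s[120:195,240:310],None,fx=8,fy=8,interpolation=cv2.INTER_CUBIC)[:,400:],]))
E
```

```text
t 9.9 pos [ 562.6 -117.3  170.9] ydeg 161.5 zt [-0.  0. -1.] q6 -1.68 op 0.161 ff 48.8 F [-0.7 -0.3 -0.9] T [-0.   -0.04 -0.01] units [0.003 0.005 0.074]
[[274.42476981 152.79240585]
 [274.32616698 159.33999153]]
```

View pics/p4.png

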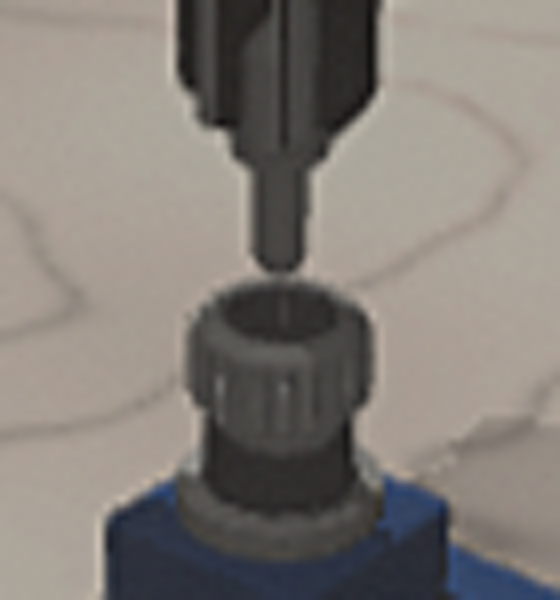

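Shank (column 278) and nut/bore centre (column 280) line up within about 0.5 mm. I'll lower it gently.

```bash

python3 -m pendant '[{"claw":1,"dx":0.003,"dy":0.005,"dz":0.05,"spin":0},{"claw":1,"dx":0,"dy":0,"dz":0.05,"spin":0},{"claw":1,"dx":0,"dy":0,"dz":0.025,"spin":0},{"claw":1,"dx":0,"dy":0,"dz":0,"spin":0}]' 
python3 -m pendant '[{"claw":1,"dx":0,"dy":0,"dz":0.025,"spin":0},{"claw":1,"dx":0,"dy":0,"dz":0,"spin":0}]'
python3 -c "
from h import *
go(562,-117.5,129.7)"
```

```text
time: 10.23
position: [561.5, -117.7, 154.7]
ee_rot: [-0.584, 0.812, 0.001, -0.0]
contact_force: [-0.4, -0.6, -1.1]
opening: 0.16
finger_force: 48.9
time: 10.4
position: [561.8, -117.9, 152.4]
ee_rot: [-0.584, 0.812, 0.0, -0.0]
contact_force: [0.4, 0.6, -0.5]
opening: 0.16
finger_force: 48.9
t 10.4 pos [ 561.8 -117.9  152.4] ydeg 161.5 zt [-0.  0. -1.] q6 -1.68 op 0.16 ff 48.9 F [ 0.4  0.6 -0.5] T [ 0.01  0.03 -0.07] units [-0.004 -0.     0.189]
```

Already about 5 mm into the bore without force. Continuing.

```bash

python3 -m pendant '[{"claw":1,"dx":0,"dy":0,"dz":0.04,"spin":0},{"claw":1,"dx":0,"dy":0,"dz":0,"spin":0}]' | sed -n '2p;4p'
python3 -m pendant '[{"claw":1,"dx":0,"dy":0,"dz":0.04,"spin":0},{"claw":1,"dx":0,"dy":0,"dz":0,"spin":0}]'| sed -n '2p;4p'
python3 -m pendant '[{"claw":1,"dx":0,"dy":0,"dz":0.04,"spin":0},{"claw":1,"dx":0,"dy":0,"dz":0,"spin":0}]'| sed -n '2p;4p'
python3 -c "
from h import *
go(562,-117.5,129.7)"
```

```text
position: [561.8, -117.9, 147.3]
contact_force: [0.0, -0.5, -1.2]
position: [561.7, -117.9, 142.4]
contact_force: [0.1, -0.4, -1.7]
position: [561.6, -117.8, 137.5]
contact_force: [-0.3, 0.3, -0.7]
t 10.9 pos [ 561.6 -117.8  137.5] ydeg 161.5 zt [-0.001  0.    -1.   ] q6 -1.68 op 0.164 ff 48.9 F [-0.3  0.3 -0.7] T [0.02 0.06 0.08] units [-0.004 -0.002  0.065]
```

```bash

python3 -m pendant '[{"claw":1,"dx":0,"dy":0,"dz":0.04,"spin":0},{"claw":1,"dx":0,"dy":0,"dz":0,"spin":0}]' | sed -n '2p;4p'
python3 -m pendant '[{"claw":1,"dx":0,"dy":0,"dz":0.012,"spin":0},{"claw":1,"dx":0,"dy":0,"dz":0,"spin":0}]'| sed -n '2p;4p'
python3 -m pendant '[{"claw":1,"dx":0,"dy":0,"dz":0.01,"spin":0},{"claw":1,"dx":0,"dy":0,"dz":0,"spin":0}]'| sed -n '2p;4p'
python3 -c "
from h import *
go(562,-117.5,129.7)"
```

```text
position: [561.6, -117.8, 132.7]
contact_force: [-0.1, -0.3, -1.6]
position: [561.9, -117.9, 132.0]
contact_force: [-0.8, 0.1, -0.9]
position: [562.0, -118.0, 130.9]
contact_force: [-0.1, -0.0, -0.9]
t 11.4 pos [ 562.  -118.   130.9] ydeg 161.5 zt [-0. -0. -1.] q6 -1.68 op 0.161 ff 48.9 F [-0.1 -0.  -0.9] T [ 0.03  0.   -0.02] units [-0.004  0.001  0.01 ]
```

```bash

python3 -m pendant '[{"claw":1,"dx":0,"dy":0,"dz":0.01,"spin":0},{"claw":1,"dx":0,"dy":0,"dz":0,"spin":0}]' | sed -n '2p;4p'
python3 -m pendant '[{"claw":1,"dx":0,"dy":0,"dz":0.008,"spin":0},{"claw":1,"dx":0,"dy":0,"dz":0,"spin":0}]'| sed -n '2p;4p'
python3 -c "
from h import *
go(562,-117.5,129.7)"
```

```text
position: [562.1, -118.0, 129.8]
contact_force: [0.8, -0.4, -1.5]
position: [562.1, -118.1, 129.7]
contact_force: [-1.5, 0.7, 4.0]
t 11.73 pos [ 562.1 -118.1  129.7] ydeg 161.5 zt [ 0.001 -0.001 -1.   ] q6 -1.68 op 0.162 ff 49.5 F [-1.5  0.7  4. ] T [ 0.17  0.42 -0.02] units [-0.004  0.003  0.   ]
```

Shoulder is on the collet face (Fz rises to 4 N exactly at z=129.7). Release, open and descend round the nut.

```bash

python3 -m pendant '[{"claw":1,"dx":0,"dy":0,"dz":0.005,"spin":0},{"claw":1,"dx":0,"dy":0,"dz":0,"spin":0},{"claw":1,"dx":0,"dy":0,"dz":0,"spin":0},{"claw":0.4,"dx":0,"dy":0,"dz":0,"spin":0},{"claw":-0.6,"dx":0,"dy":0,"dz":0,"spin":0}]' 60
python3 -m pendant '[{"claw":-0.6,"dx":0,"dy":0,"dz":0,"spin":0},{"claw":-0.6,"dx":0,"dy":0,"dz":0,"spin":0},{"claw":-0.6,"dx":0,"dy":0,"dz":0,"spin":0},{"claw":-0.6,"dx":0,"dy":0,"dz":0,"spin":0}]' >/dev/null
python3 - <<'E'
from h import *
s=cv2.cvtColor(arm.snapshot("side"),cv2.COLOR_RGB2BGR)
go(562,-117.8,98)
cv2.imwrite("pics/p5.png",cv2.resize(s[110:195,225:325],None,fx=6,fy=6,interpolation=cv2.INTER_CUBIC))
E
```

```text
time: 12.15
position: [562.2, -118.0, 128.5]
ee_rot: [-0.584, 0.812, -0.0, 0.0]
contact_force: [0.6, -0.4, 0.3]
opening: 0.423
finger_force: 0.0
t 12.53 pos [ 561.9 -118.   128.2] ydeg 161.5 zt [-0. -0. -1.] q6 -1.68 op 0.801 ff 0.0 F [ 0.3 -0.   0.2] T [0.04 0.01 0.05] units [-0.001 -0.     0.251]
```

View pics/p5.png

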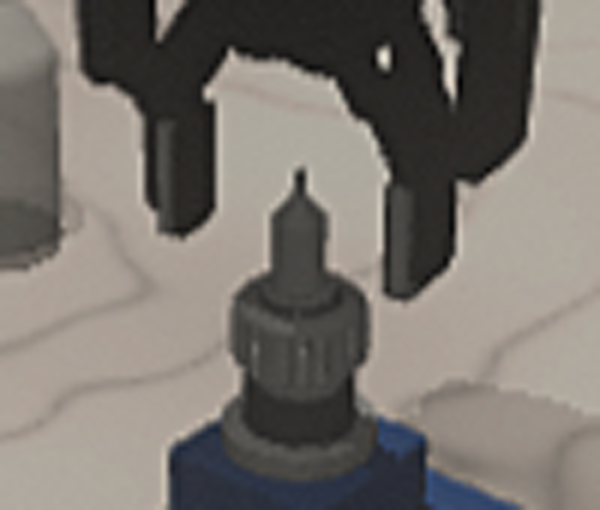

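The punch stands home and upright, with the shoulder at crop (300,290) and the fingers wide on both sides. Descend and close on the nut.

```bash

python3 -m pendant '[{"claw":-0.6,"dx":0,"dy":0,"dz":0.1,"spin":0},{"claw":-0.6,"dx":0,"dy":0,"dz":0.1,"spin":0},{"claw":-0.6,"dx":0,"dy":0,"dz":0.055,"spin":0},{"claw":-0.6,"dx":0,"dy":0,"dz":0,"spin":0}]' | sed -n '2p;4p'
python3 -m pendant '[{"claw":-0.2,"dx":0,"dy":0,"dz":0,"spin":0},{"claw":0.1,"dx":0,"dy":0,"dz":0,"spin":0},{"claw":0.3,"dx":0,"dy":0,"dz":0,"spin":0},{"claw":1,"dx":0,"dy":0,"dz":0,"spin":0},{"claw":1,"dx":0,"dy":0,"dz":0,"spin":0}]' 50
python3 -c "
from h import *
go(562,-117.8,98)"
```

```text
position: [560.4, -117.3, 94.6]
contact_force: [-0.1, 0.0, 0.4]
time: 13.28
position: [561.9, -118.0, 98.3]
ee_rot: [-0.584, 0.812, -0.0, -0.0]
contact_force: [-5.5, 1.3, 5.6]
opening: 0.451
finger_force: 51.0
t 13.28 pos [ 561.9 -118.    98.3] ydeg 161.5 zt [-0. -0. -1.] q6 -1.68 op 0.451 ff 51.0 F [-5.5  1.3  5.6] T [ 0.35  1.01 -0.11] units [-0.002 -0.     0.003]
```

```bash

python3 -m pendant '[{"claw":1,"dx":0,"dy":0,"dz":0,"spin":0},{"claw":1,"dx":0,"dy":0,"dz":0,"spin":0.3},{"claw":1,"dx":0,"dy":0,"dz":0,"spin":0.6},{"claw":1,"dx":0,"dy":0,"dz":0,"spin":0.8},{"claw":1,"dx":0,"dy":0,"dz":0,"spin":0.8}]' 80
python3 -c "
from h import *
go(562,-117.8,98)"
python3 -m pendant '[{"claw":1,"dx":0,"dy":0,"dz":0,"spin":0.8},{"claw":1,"dx":0,"dy":0,"dz":0,"spin":0.8},{"claw":1,"dx":0,"dy":0,"dz":0,"spin":0.8},{"claw":1,"dx":0,"dy":0,"dz":0,"spin":0.8},{"claw":1,"dx":0,"dy":0,"dz":0,"spin":0.8}]' >/dev/null
python3 -c "
from h import *
go(562,-117.8,98)"
```

```text
time: 13.7
position: [562.5, -118.3, 98.5]
ee_rot: [-0.472, 0.882, -0.001, 0.0]
contact_force: [-1.5, 0.1, 4.3]
opening: 0.441
finger_force: 79.6
t 13.7 pos [ 562.5 -118.3   98.5] ydeg 146.3 zt [ 0.001 -0.001 -1.   ] q6 -1.42 op 0.441 ff 79.6 F [-1.5  0.1  4.3] T [-0.05  0.29  0.15] units [-0.001  0.006  0.004]
t 14.12 pos [ 563.3 -119.    98.5] ydeg 122.2 zt [ 0.003 -0.002 -1.   ] q6 -1.0 op 0.441 ff 80.0 F [ 3.7 -4.6  0.2] T [-0.78 -0.51  0.19] units [0.004 0.014 0.004]
```

```bash

python3 -m pendant '[{"claw":1,"dx":0,"dy":0,"dz":0,"spin":0.8},{"claw":1,"dx":0,"dy":0,"dz":0,"spin":0.8},{"claw":1,"dx":0,"dy":0,"dz":0,"spin":0.8},{"claw":1,"dx":0,"dy":0,"dz":0,"spin":0.8},{"claw":1,"dx":0,"dy":0,"dz":0,"spin":0.8}]' >/dev/null
python3 -c "
from h import *
go(562,-117.8,98)"
python3 -m pendant '[{"claw":1,"dx":0,"dy":0,"dz":0,"spin":0.8},{"claw":1,"dx":0,"dy":0,"dz":0,"spin":0.8},{"claw":1,"dx":0,"dy":0,"dz":0,"spin":0.8},{"claw":1,"dx":0,"dy":0,"dz":0,"spin":0.8},{"claw":1,"dx":0,"dy":0,"dz":0,"spin":0.8}]' >/dev/null
python3 -c "
from h import *
go(562,-117.8,98)"
```

```text
t 14.53 pos [ 563.7 -120.    98.5] ydeg 98.2 zt [ 0.004 -0.004 -1.   ] q6 -0.58 op 0.437 ff 80.3 F [ 4.7 -9.8 -1.5] T [-1.69 -0.83  0.17] units [0.011 0.02  0.004]
t 14.95 pos [ 563.6 -121.1   98.6] ydeg 74.2 zt [ 0.003 -0.006 -1.   ] q6 -0.16 op 0.442 ff 80.4 F [  4.2 -15.2  -3. ] T [-2.83 -0.75  0.27] units [0.021 0.023 0.004]
```

```bash

python3 -m pendant '[{"claw":1,"dx":-0.016,"dy":-0.021,"dz":0,"spin":0.5},{"claw":1,"dx":0,"dy":0,"dz":0,"spin":0.5},{"claw":1,"dx":0,"dy":0,"dz":0,"spin":0.5},{"claw":1,"dx":0,"dy":0,"dz":0,"spin":0.5}]' 100 >/dev/null
python3 -c "
from h import *
go(562,-117.8,98)"
python3 -m pendant '[{"claw":1,"dx":0,"dy":0,"dz":0,"spin":0.5},{"claw":1,"dx":0,"dy":0,"dz":0,"spin":0.5},{"claw":1,"dx":0,"dy":0,"dz":0,"spin":0.5}]' >/dev/null
python3 -c "
from h import *
go(562,-117.8,98)"
```

```text
t 15.28 pos [ 563.5 -121.8   98.6] ydeg 62.3 zt [ 0.001 -0.002 -1.   ] q6 0.04 op 0.432 ff 100.4 F [-3.6 -4.   5.3] T [-0.6   0.82  0.3 ] units [0.027 0.024 0.005]
t 15.53 pos [ 563.4 -122.3   98.5] ydeg 53.4 zt [ 0.    -0.003 -1.   ] q6 0.2 op 0.436 ff 106.1 F [-19.2   2.8  21.9] T [0.37 3.99 0.11] units [0.032 0.023 0.004]
```

```bash

python3 -m pendant '[{"claw":1,"dx":0,"dy":0,"dz":0,"spin":0},{"claw":1,"dx":0,"dy":0,"dz":0,"spin":0}]' 80 >/dev/null
python3 -c "
from h import *
go(562,-117.8,98)
print(arm.read_state()['effort'])"
```

```text
t 15.7 pos [ 563.1 -122.1   98.6] ydeg 53.4 zt [-0.    -0.003 -1.   ] q6 0.2 op 0.433 ff 103.3 F [-5.  -4.1  6.5] T [-0.84  1.34 -0.05] units [0.029 0.023 0.005]
[  2.95162484 -49.71541286  48.18529844  -1.6151714    1.82991631
   0.11774149]
```

```bash

python3 -m pendant '[{"claw":1,"dx":0,"dy":0,"dz":0,"spin":0.4},{"claw":1,"dx":0,"dy":0,"dz":0,"spin":0.4},{"claw":1,"dx":0,"dy":0,"dz":0,"spin":0}]' >/dev/null
python3 -c "
from h import *
go(562,-117.8,98)"
python3 -m pendant '[{"claw":1,"dx":0,"dy":0,"dz":0,"spin":0.4},{"claw":1,"dx":0,"dy":0,"dz":0,"spin":0.4},{"claw":1,"dx":0,"dy":0,"dz":0,"spin":0}]' >/dev/null
python3 -c "
from h import *
go(562,-117.8,98)"
```

```text
t 15.95 pos [ 564.  -123.2   98.7] ydeg 48.5 zt [ 0.002 -0.005 -1.   ] q6 0.28 op 0.432 ff 99.8 F [-0.9 -8.3  2.1] T [-1.93  0.21 -0.04] units [0.043 0.023 0.006]
t 16.2 pos [ 564.8 -124.4   98.8] ydeg 43.7 zt [ 0.003 -0.007 -1.   ] q6 0.37 op 0.436 ff 97.7 F [  2.6 -15.2  -3. ] T [-3.2  -0.59  0.51] units [0.056 0.021 0.006]
```

The grip has walked off-centre (about 7 mm along tool x). I'll release, recentre and regrip.

```bash

python3 -m pendant '[{"claw":0,"dx":0,"dy":0,"dz":0,"spin":0},{"claw":-0.6,"dx":0,"dy":0,"dz":0,"spin":0},{"claw":-0.6,"dx":0,"dy":0,"dz":0,"spin":0},{"claw":-0.6,"dx":0,"dy":0,"dz":0,"spin":0},{"claw":-0.6,"dx":0,"dy":0,"dz":0,"spin":0}]' >/dev/null
python3 - <<'E'
from h import *
s=cv2.cvtColor(arm.snapshot("side"),cv2.COLOR_RGB2BGR);t=cv2.cvtColor(arm.snapshot("top"),cv2.COLOR_RGB2BGR)
go(562,-118,98)
p=arm.read_state()["position"]
for n in("side","top"):print(proj(n,[[562,-118,152],[562,-118,112],p]))
f=lambda i,x,y:cv2.resize(i[y:y+95,x:x+65],None,fx=6,fy=6,interpolation=cv2.INTER_CUBIC)
cv2.imwrite("pics/p6.png",np.hstack([f(s,242,105),f(t,325,145)]))
E
```

```text
t 16.72 pos [ 563.2 -120.7   97.7] ydeg 43.9 zt [ 0.  0. -1.] q6 0.37 op 0.8 ff 0.0 F [ 0.7  0.3 -0. ] T [-0.03  0.02  0.  ] units [ 0.023  0.009 -0.003]
[[275.0759929  138.97497852]
 [274.7608767  159.18279808]
 [274.28901243 165.36629323]]
[[358.53535859 187.04424517]
 [356.76391495 191.21081543]
 [357.51316029 192.02124578]]
```

View pics/p6.png

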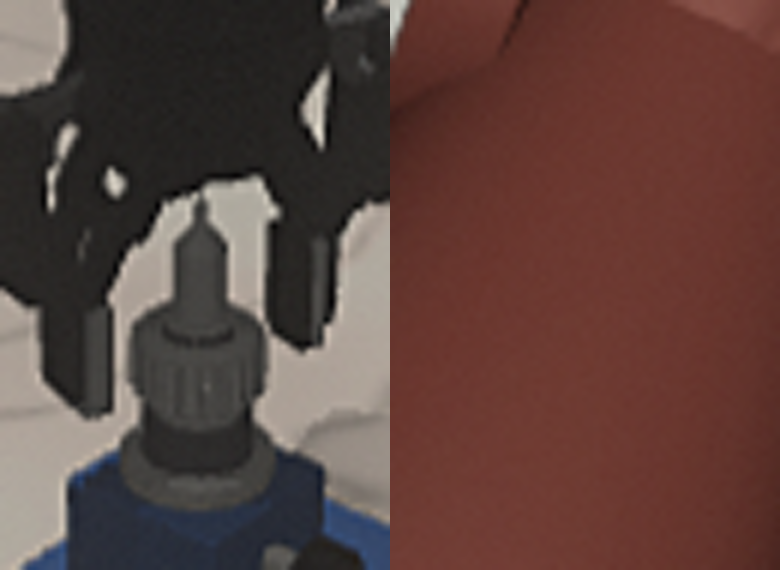

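```bash
python3 - <<'E'
from h import *
a=cv2.imread("pics/p5.png",0);b=cv2.imread("pics/p6.png",0)[:,:390]
# p5 coords -> p6: x-102, y+30
def m(x0,y0,x1,y1):
    t=a[y0:y1,x0:x1];s=b[y0+30-24:y1+30+24,x0-102-24:x1-102+24]
    r=cv2.matchTemplate(s,t,cv2.TM_CCOEFF_NORMED);_,v,_,l=cv2.minMaxLoc(r);print((l[0]-24)/6,(l[1]-24)/6,round(v,3))
m(262,160,335,280)  # punch
m(262,260,335,310)  # shoulder
m(225,400,385,480)  # collar
E
```

```text
0.5 0.5 0.894
0.5 0.0 0.975
0.3333333333333333 -0.16666666666666666 0.898
```

```bash
python3 - <<'E'
from h import *
D=[(161.5,561.9,-118),(146.3,562.5,-118.3),(122.2,563.3,-119),(98.2,563.7,-120),(74.2,563.6,-121.1),(62.3,563.5,-121.8),(53.4,563.1,-122.1),(48.5,564,-123.2),(43.7,564.8,-124.4)]
A=np.array([[np.cos(np.radians(a)),np.sin(np.radians(a))] for a,_,_ in D]);b=np.array([A[i]@D[i][1:] for i in range(len(D))])
x=np.linalg.lstsq(A,b,rcond=None)[0];print(x,(A@x-b).round(1));go(*x,97.7)
E
```

```text
[ 561.0130659  -120.45974782] [ 0.1  0.  -0.  -0.1 -0.1  0.   0.1  0.1 -0. ]
t 16.72 pos [ 563.2 -120.7   97.7] ydeg 43.9 zt [ 0.  0. -1.] q6 0.37 op 0.8 ff 0.0 F [ 0.7  0.3 -0. ] T [-0.03  0.02  0.  ] units [ 0.014 -0.011 -0.   ]
```

Grip centre constraints fit a nut centre of (561.0, -120.5) with 0.1 mm residuals. Regrip there and tighten.

```bash

python3 -m pendant '[{"claw":-0.6,"dx":0.014,"dy":-0.011,"dz":0,"spin":0},{"claw":-0.2,"dx":0,"dy":0,"dz":0,"spin":0},{"claw":0.1,"dx":0,"dy":0,"dz":0,"spin":0},{"claw":1,"dx":0,"dy":0,"dz":0,"spin":0},{"claw":1,"dx":0,"dy":0,"dz":0,"spin":0}]' 90 >/dev/null
python3 -m pendant '[{"claw":1,"dx":0,"dy":0,"dz":0,"spin":0},{"claw":1,"dx":0,"dy":0,"dz":0,"spin":0}]' >/dev/null
python3 -c "
from h import *
go(561,-120.5,97.7)"
python3 -m pendant '[{"claw":1,"dx":0,"dy":0,"dz":0,"spin":0.4},{"claw":1,"dx":0,"dy":0,"dz":0,"spin":0.4},{"claw":1,"dx":0,"dy":0,"dz":0,"spin":0}]' >/dev/null
python3 -c "
from h import *
go(561,-120.5,97.7)"
python3 -m pendant '[{"claw":1,"dx":0,"dy":0,"dz":0,"spin":0.4},{"claw":1,"dx":0,"dy":0,"dz":0,"spin":0.4},{"claw":1,"dx":0,"dy":0,"dz":0,"spin":0}]' >/dev/null
python3 -c "
from h import *
go(561,-120.5,97.7)"
```

```text
t 17.3 pos [ 561.  -120.6   98.2] ydeg 43.9 zt [ 0. -0. -1.] q6 0.37 op 0.435 ff 90.0 F [-3.2  1.   5. ] T [0.2  0.59 0.  ] units [0.001 0.001 0.004]
t 17.55 pos [ 562.  -121.9   98.3] ydeg 38.9 zt [ 0.002 -0.003 -1.   ] q6 0.45 op 0.437 ff 92.6 F [ 2.7 -5.  -0.9] T [-1.05 -0.6  -0.01] units [0.014 0.001 0.005]
t 17.8 pos [ 561.8 -121.8   98.3] ydeg 34.1 zt [ 0.002 -0.002 -1.   ] q6 0.53 op 0.435 ff 95.8 F [ 1.6 -4.6  1.7] T [-1.17 -0.31 -0.04] units [0.013 0.001 0.005]
```

```bash

python3 -m pendant '[{"claw":1,"dx":0,"dy":0,"dz":0,"spin":0.5},{"claw":1,"dx":0,"dy":0,"dz":0,"spin":0.5}]' 110 >/dev/null
python3 -c "
from h import *
go(561,-120.5,97.7)"
python3 -m pendant '[{"claw":1,"dx":0,"dy":0,"dz":0,"spin":0.5},{"claw":1,"dx":0,"dy":0,"dz":0,"spin":0.5}]' >/dev/null
python3 -c "
from h import *
go(561,-120.5,97.7)"
python3 -m pendant '[{"claw":1,"dx":0,"dy":0,"dz":0,"spin":0.5},{"claw":1,"dx":0,"dy":0,"dz":0,"spin":0.5}]' >/dev/null
python3 -c "
from h import *
go(561,-120.5,97.7)"
```

```text
t 17.97 pos [ 561.1 -120.7   98.4] ydeg 28.3 zt [ 0.    -0.001 -1.   ] q6 0.64 op 0.431 ff 109.6 F [-3.  -1.3  7. ] T [-0.2   0.72  2.88] units [0.002 0.    0.006]
t 18.13 pos [ 560.6 -119.6   98.4] ydeg 22.3 zt [-0.001  0.002 -1.   ] q6 0.74 op 0.435 ff 109.7 F [-7.1 10.8 12.8] T [2.07 1.39 0.51] units [-0.008  0.     0.006]
t 18.3 pos [ 561.3 -121.4   98.5] ydeg 16.2 zt [ 0.    -0.002 -1.   ] q6 0.85 op 0.432 ff 111.6 F [-3.8 -2.8  4.9] T [-0.48  0.61  1.57] units [ 0.008 -0.     0.007]
```

Torque now peaks at about 2.9 N m with stick-slip, so the nut is on its stop. Release, rise and check.

```bash

python3 -m pendant '[{"claw":0,"dx":0,"dy":0,"dz":0,"spin":0},{"claw":-0.7,"dx":0,"dy":0,"dz":0,"spin":0},{"claw":-0.7,"dx":0,"dy":0,"dz":0,"spin":0},{"claw":-0.7,"dx":0,"dy":0,"dz":0,"spin":0},{"claw":-0.7,"dx":0,"dy":0,"dz":0,"spin":0}]' >/dev/null
python3 -m pendant '[{"claw":-0.7,"dx":0,"dy":0,"dz":-0.15,"spin":0},{"claw":-0.7,"dx":0,"dy":0,"dz":-0.25,"spin":0},{"claw":-0.7,"dx":0,"dy":0,"dz":-0.25,"spin":0},{"claw":-0.7,"dx":0,"dy":0,"dz":-0.25,"spin":0},{"claw":-0.7,"dx":0,"dy":0,"dz":-0.1,"spin":0}]'
python3 -m pendant '[{"claw":-0.7,"dx":0,"dy":0,"dz":0,"spin":0},{"claw":-0.7,"dx":0,"dy":0,"dz":0,"spin":0}]' >/dev/null
python3 - <<'E'
from h import *
s=arm.snapshot("side")[105:200,242:307,::-1]
g=lambda i:cv2.cvtColor(np.ascontiguousarray(i),cv2.COLOR_BGR2GRAY)
a=cv2.imread("pics/p5.png",0);b=cv2.resize(g(s),None,fx=6,fy=6,interpolation=cv2.INTER_CUBIC)
cv2.imwrite("pics/p7.png",b)
for x0,y0,x1,y1 in((262,160,335,280),(262,260,335,310),(225,400,385,480)):
    t=a[y0:y1,x0:x1];q=b[y0+6:y1+54,x0-126:x1-78]
    r=cv2.matchTemplate(q,t,cv2.TM_CCOEFF_NORMED);_,v,_,l=cv2.minMaxLoc(r);print((l[0]-24)/6,(l[1]-24)/6,round(v,3))
go(561,-120.5,200)
E
```

```text
time: 19.13
position: [562.3, -121.0, 222.3]
ee_rot: [0.6, 0.8, 0.001, 0.002]
contact_force: [0.9, 0.2, 0.6]
opening: 0.851
finger_force: 0.0
0.5 -0.16666666666666666 0.975
0.5 0.16666666666666666 0.942
0.3333333333333333 0.0 0.871
t 19.35 pos [ 560.8 -120.5  216.6] ydeg 16.3 zt [-0.001  0.    -1.   ] q6 0.85 op 0.849 ff 0.0 F [ 0.5 -0.   0.1] T [-0.02 -0.01 -0.05] units [-0.001  0.001  0.138]
```

```bash
python3 -c "
from station import arm
print(arm.job_done())"
```

```text
the job is handed in; nothing more can be done
None
```

The needle punch is in the collet with its shoulder on the face, the nut is turned to its stop and the gripper is clear; I handed the job in at about 19.4 s, and the hand-in returned no verdict.

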